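Sweep the loose nuts into the scoop tray

TASK

Sweep the three loose steel hex nuts along the bench top with your fingers, in through the open side of the aluminium scoop tray, until all three lie flat on its floor, wholly inside past the bevelled lip. Push them only: never pick a nut up. Leave the jar, the standing bolt, the screwdriver, the spanner, the tape dispenser and the carton where they are.

Things in the scene. Friction and masses are not known exactly. Their poses are not given: they have to be found in the camera images.
- tray: Open-fronted aluminium scoop tray, fixed to the bench. Origin: centre of its underside, at bench height. Floor 206 mm along its x, 140 mm along its y, 2 mm thick. Walls 28 mm high and 3 mm thick at both sides (inner faces x = -100 and +100 mm) and at the back (inner face y = -70 mm, with a dark handle behind). The whole +y side is open.
- tray_mouth (a point): Middle of the tray's open side, at y = +70 mm of the tray, 2 mm above the bench, where the floor ends; from here a bevelled lip slopes down to bench level at y = +88 mm, so that flat things slide up onto the floor. Axes as the tray's.
- nut1_center (a point): Centre (9.5 mm above the underside) of one of three alike loose steel hexagon nuts, 36 mm across flats, 42 mm across corners, 19 mm high, 75 to 155 g, lying flat on the bench (z axis up) beside the tray's open side. Its flat faces look along its own x axis and every 60 degrees from it.
- nut2_center (a point): Centre (9.5 mm above the underside) of one of three alike loose steel hexagon nuts, 36 mm across flats, 42 mm across corners, 19 mm high, 75 to 155 g, lying flat on the bench (z axis up) beside the tray's open side. Its flat faces look along its own x axis and every 60 degrees from it.
- nut3_center (a point): Centre (9.5 mm above the underside) of one of three alike loose steel hexagon nuts, 36 mm across flats, 42 mm across corners, 19 mm high, 75 to 155 g, lying flat on the bench (z axis up) beside the tray's open side. Its flat faces look along its own x axis and every 60 degrees from it.
- jar: Small empty open glass jar, 48 mm in diameter, 56 mm high, standing among the nuts. Origin: centre of its underside. A bystander.
- bolt: Dark steel hexagon bolt standing on its head (24 mm across flats, 10 mm high), threaded shank 16 mm thick pointing up, 52 mm high in all. Origin: centre of its underside. A bystander.
- screwdriver: Screwdriver with black handle, 200 mm long, lying along its x axis, handle to -x. Origin: about the middle of its length, at bench height. A bystander.
- spanner: Steel adjustable spanner, about 195 mm long, 12 mm thick, lying flat along its x axis: jaws end at +45 mm, handle end at -150 mm from its origin, which lies in the head, at bench height. A bystander.
- dispenser: Yellow plastic tape dispenser, 140 mm along its x, 56 mm wide, 73 mm high over the roll. Origin: centre of its underside. A bystander.
- carton: Closed cardboard carton, 90 mm along its x, 120 mm along its y, 55 mm high. Origin: centre of its underside. A bystander.
Not all that is in view belongs to the job. Leave any green, orange or yellow look-alike of the part that bears nut1_center alone.

How it is judged (in metres and radians):
At the end, for the whole second after the job is handed in: All three nuts lie at rest and flat (tilt under 0.15 rad) on the tray's floor, between its walls, with their centres at least 15 mm in from the floor's edge at the lip (y of nut1_center in the frame of tray between -0.07 and 0.055 m and x of nut1_center in the frame of tray between -0.1 and 0.1 m and height (world z) of each of nut1_center, nut2_center, nut3_center below 0.019 m and angle between each of nut1_center, nut2_center, nut3_center's own z axis and vertical below 0.15 rad and linear speed of each of nut1, nut2, nut3 below 0.02 m/s and y of nut2_center in the frame of tray between -0.07 and 0.055 m and x of nut2_center in the frame of tray between -0.1 and 0.1 m and y of nut3_center in the frame of tray between -0.07 and 0.055 m and x of nut3_center in the frame of tray between -0.1 and 0.1 m); the robot touches nothing.
It fails at once if a nut is lifted (its centre more than 32 mm above the bench) (height (world z) of any of nut1_center, nut2_center, nut3_center above 0.032 m).
It fails at once if the glass jar is pushed more than 15 mm or tipped (distance of jar from where it was at the start of the episode above 0.015 m or angle between jar's own z axis and vertical above 0.3 rad).
It fails at once if the standing bolt is pushed more than 15 mm or tipped (distance of bolt from where it was at the start of the episode above 0.015 m or angle between bolt's own z axis and vertical above 0.3 rad).
It fails at once if the screwdriver or the spanner is moved more than 15 mm (distance of any of screwdriver, spanner from where it was at the start of the episode above 0.015 m).
It fails at once if the tape dispenser or the carton is moved more than 15 mm (distance of any of dispenser, carton from where it was at the start of the episode above 0.015 m).
It also fails if it takes over 72 s, if anything falls off the work surface, if the arm or the gripper's body presses on something with over 40 N, if the wrist force passes 120 N, or if a joint passes its speed limit or range.

ROBOT

A 6-joint arm with a two-finger parallel gripper is mounted at the origin on the work surface. World frame = base frame: x ahead of the robot, y to its left, z up, the work surface at z = 0. Lengths are in m, angles in degrees, forces in N, time in s.
With the tool pointing down it reaches from about 0.35 to 0.875 m from the base axis. Payload 4.2 kg.
Tool frame: the origin (TCP) lies on the centre line of the jaws, within the pads' length; the fingertips stand 19 mm ahead of it and the grasp point (between the pads) is the TCP; z points along the fingers, y is the line along which they close (so a half turn about z gives the same grasp; the last joint's range is limited). The gripper opens to 87 mm and grips with 3 to 60 N. Pads are 19 mm wide; open, the fingers measure 117 mm over their backs; the gripper's body (75 mm by 190 mm) begins 51 mm behind the grasp point.
Start: joints at [14.817, 22.042, 0.453, 0, -68.411, -14.817], TCP at [0.625, 0, 0.242] pointing down, gripper open.
Joint ranges: [-179.83, 179.83], [-69.29, 118.12], [-61.27, 80.66], [-181.25, 117.63], [-171.15, -9.14], [-177.46, 177.46]. Speed limits (degrees/s): [159.86, 159.86, 180, 180, 180, 180].

INTERFACE

Orientations are given as a 3x3 rotation matrix whose columns are the frame's x, y, z axes.
In Python, from station import sense, capture, finish_job, search_frame, masks_of gives the robot as it stands.
- The arm moves only by the tool drive_tool, never from a script. Its argument "rows" is a list of rows, each a list of 7 numbers: the opening in per cent of the stroke, from 0 (shut) to 100 (fully open), then the shift along the world's x, y, z in mm, then the turn, a rotation vector about the world's x, y, z in rad. In form: [[fingers, dx, dy, dz, wx, wy, wz], ...]. A call has 1 to 5 rows; each row shifts and turns the commanded pose from where the row before left it; what a row does not reach is not made up. A row lasts 1/12 s, in which the tool goes at most 41.7 mm and 7.16 degrees, less where a joint would pass 70% of its speed; a pose out of reach is approached as far as the arm can. A call is refused whole if a number of a shift passes 41.7 or a number of a turn 0.125, either way. A call with a gripper value outside its range is refused whole. The fingers move at their own pace and stop on an object; the grip force is fixed at half the most. Time passes only in rows, so rows that do not move let the fingers close. It gives the time, the measured TCP pose, the force, the opening and the grip force at its end, in the units of the state.
- sense(): the state, without advancing time (a new reading comes with each control period).
- capture(name): name is "scene" or "side" or "wrist"; returns a dict with "frame" (420x560x3 uint8, red, green, blue), "z_map" (420x560 float32, m along the optical axis (not along the pixel's ray), 0 where there is no reading), "fx", "fy", "cx", "cy" (pixels), "distortion" ([k1, k2, p1, p2, k3] as OpenCV has them; the pictures are not rectified), "R" (3x3) and "t" (3): a world point X has camera coordinates R X + t; the wrist camera has in their place "T_tool_cam" (4x4, takes a point from camera to tool coordinates, whose origin is the TCP and whose axes are the flange's). Camera axes: x right, y down, z forward; pixel columns grow to the right and rows downward; lengths in m; the calibration is good to about 2 mm. A picture is of the moment at which its call begins: read the wrist's pose just before it.
- finish_job(): hands the job in; it is judged then, once.
Trained networks look in a picture, given as the dict that the camera call returned (one of the last four; its "shot" number tells which), for a name from the list of things; names that differ only in an ending like _2 or _b are one class to them, and where a whole thing is asked for, a point or a joint stands for the part that bears it (a point fixed in the world has none). Each returns a list of dicts, best first, with "p" (0 to 1); they miss things now and then, are a little off and sometimes report something else, mostly with a low value. They report only what shows in the picture. A call takes as long as a camera call. They do not tell look-alikes from the thing itself.
- search_frame(label, picture): "xy" ([column, row] in pixels, amid what is visible of it).
- masks_of(label, picture): "region" (420x560 bool, what is visible of it) and "xy" ([column, row] in pixels, amid what is visible of it).
The state is a dict: "time_s": time; "joints": joint angles; "joint_velocities": joint speeds; "effort": joint torques, N m; "tcp_pos": TCP position; "ee_rot": TCP orientation; "wrist_force": force on the tool from outside, world axes, zero at the start; "moment": the same for the moment, N m; "gripper_width": opening from 0.0 (shut) to 1.0 (fully open); "gripper_force": force on a finger pad.
Only numpy, scipy, OpenCV 4.12 (cv2) and the standard library are available. Lean on these libraries where they do the work, as an engineer would, in place of code of your own. Each camera call takes 0.05 s, during which the arm holds its last target. There are 200 camera calls.

## Working session

There is one attempt and no reset: what is moved stays moved. The work goes in short steps, Python scripts to look and compute and a tool call to move; the robot and the scene stay as the last step left them, time stands still between calls to the robot, and variables do not carry over. Pictures are saved under pics/ and viewed, at most 10 in all, crops included, and the job is handed in when it is done.

Besides the shell and the picture viewer there is one more tool, called after ">>>" by a JSON object that holds its "name" and its "arguments". drive_tool: Moves the arm, as the interface text tells. Its arguments: {"type":"object","properties":{"rows":{"type":"array"}},"required":["rows"]}

```bash
mkdir -p pics; cat > h.py <<'E'
import numpy as np, cv2
from station import *
def world(c,px,z=None):
    K=np.array([[c['fx'],0,c['cx']],[0,c['fy'],c['cy']],[0,0,1]]);
    n=cv2.undistortPoints(np.array(px,float).reshape(-1,1,2),K,np.array(c['distortion'])).reshape(-1,2)
    d=np.c_[n,np.ones(len(n))]; R=np.array(c['R']);t=np.array(c['t'])
    o=-R.T@t; w=d@R
    return o+w*((z-o[2])/w[:,2])[:,None]
def save(c,n,s=1): cv2.imwrite('pics/'+n+'.png',cv2.resize(c['frame'][...,::-1],None,fx=s,fy=s))
E
python3 - <<'E'
from h import *
for cam in ['scene','side']:
    c=capture(cam); save(c,cam+'0',1.4)
    R=np.array(c['R']);print(cam,(-R.T@c['t']).round(3))
    for l,z in [('nut1_center',.0095),('tray',0.01),('tray_mouth',.002),('jar',.028),('bolt',.026),('screwdriver',.01),('spanner',.006),('dispenser',.03),('carton',.055)]:
        for r in search_frame(l,c):
            if r['p']>.2: print(l,round(r['p'],2),np.round(r['xy']),world(c,r['xy'],z)[0].round(3))
E
```

```text
scene [1.094 0.645 0.613]
nut1_center 0.82 [300. 228.] [0.613 0.169 0.009]
nut1_center 0.77 [334. 199.] [0.493 0.152 0.009]
nut1_center 0.69 [254. 213.] [0.653 0.068 0.009]
nut1_center 0.67 [196. 240.] [0.79  0.052 0.009]
tray 0.55 [204. 148.] [ 0.579 -0.223  0.01 ]
tray_mouth 0.7 [251. 213.] [0.652 0.056 0.002]
tray_mouth 0.64 [205. 150.] [ 0.576 -0.224  0.002]
jar 0.65 [294. 178.] [0.522 0.054 0.028]
bolt 0.69 [220. 218.] [0.727 0.049 0.026]
screwdriver 0.8 [390. 219.] [0.455 0.279 0.01 ]
spanner 0.73 [231. 282.] [0.805 0.187 0.006]
spanner 0.68 [396. 300.] [0.619 0.415 0.006]
dispenser 0.63 [159. 198.] [ 0.785 -0.089  0.03 ]
dispenser 0.22 [337. 180.] [0.457 0.126 0.03 ]
carton 0.86 [400. 300.] [0.653 0.438 0.055]
carton 0.26 [202. 147.] [ 0.621 -0.163  0.055]
side [ 0.426 -0.451  0.568]
nut1_center 0.86 [314. 244.] [0.65  0.063 0.009]
nut1_center 0.74 [283. 216.] [0.618 0.159 0.009]
nut1_center 0.69 [351. 240.] [0.723 0.048 0.009]
nut1_center 0.67 [382. 227.] [0.8   0.063 0.009]
nut1_center 0.62 [228. 233.] [0.497 0.146 0.009]
tray 0.72 [340. 381.] [ 0.585 -0.21   0.01 ]
tray_mouth 0.77 [340. 380.] [ 0.588 -0.204  0.002]
tray_mouth 0.52 [247. 259.] [0.518 0.072 0.002]
jar 0.88 [247. 261.] [0.513 0.044 0.028]
bolt 0.76 [355. 242.] [0.719 0.028 0.026]
bolt 0.59 [254. 153.] [0.616 0.394 0.026]
spanner 0.74 [352. 191.] [0.794 0.196 0.006]
dispenser 0.63 [414. 279.] [ 0.773 -0.09   0.03 ]
carton 0.8 [253. 151.] [0.608 0.358 0.055]
```

View pics/scene0.png

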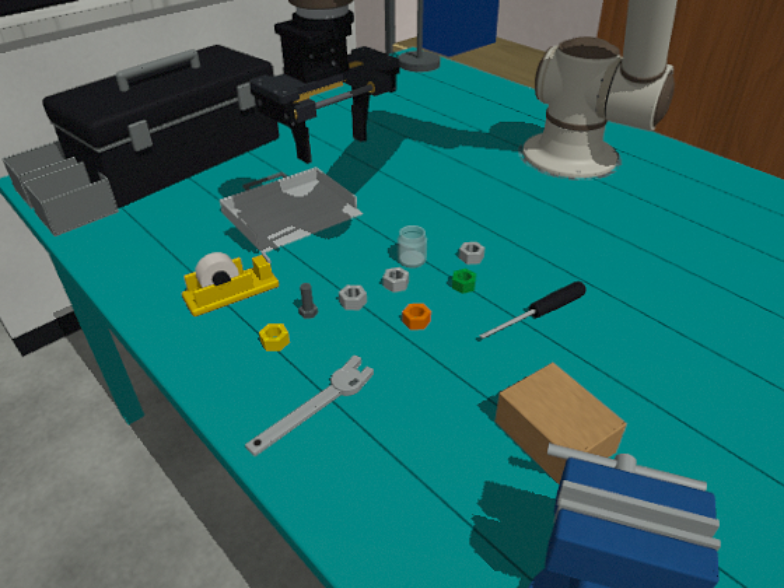

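View pics/side0.png

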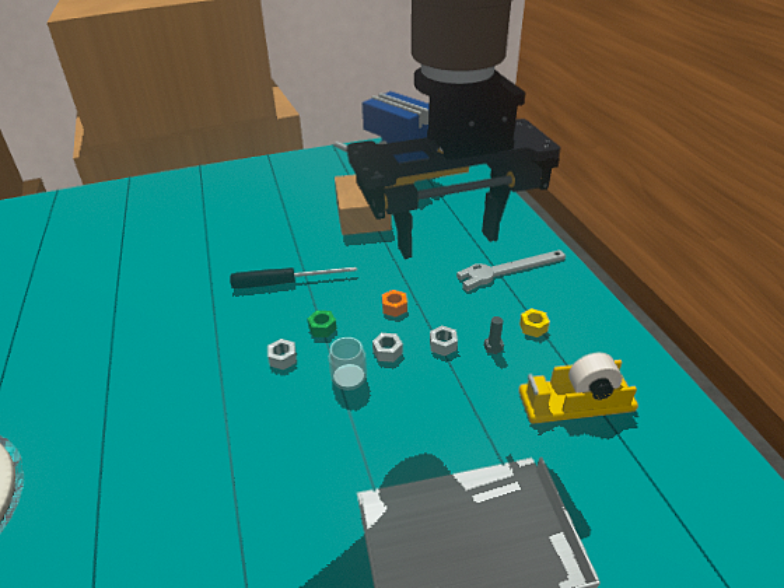

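The three steel nuts lie in a row at scene display px (352,297), (396,279) and (472,252). The jar is at (412,245) and the bolt at (308,300). The green, orange and yellow nuts lie behind them, and the tray mouth faces the nuts. Next I'll make a rectified top view to measure from.

```bash
cat >> h.py <<'E'
def top(c,x0,x1,y0,y1,z,s=1000):
    # image: up=+x? columns = y decreasing to right would mirror robot view; here col = x, row = -y
    xs=np.arange(x0,x1,1/s);ys=np.arange(y1,y0,-1/s)
    X,Y=np.meshgrid(xs,ys);P=np.stack([X,Y,np.full_like(X,z)],-1).reshape(-1,3)
    K=np.array([[c['fx'],0,c['cx']],[0,c['fy'],c['cy']],[0,0,1]])
    p,_=cv2.projectPoints(P,cv2.Rodrigues(np.array(c['R']))[0],np.array(c['t'],float),K,np.array(c['distortion'],float))
    m=p.reshape(*X.shape,2).astype(np.float32)
    o=cv2.remap(c['frame'],m[...,0],m[...,1],cv2.INTER_LINEAR)[...,::-1].copy()
    for i,x in enumerate(xs):
        if round(x*s)%50==0: o[:,i]=o[:,i]//2
    for i,y in enumerate(ys):
        if round(y*s)%50==0: o[i]=o[i]//2
    return o
E
python3 - <<'E'
from h import *
a=capture('scene');b=capture('side')
o=np.hstack([top(c,.45,.85,-.3,.25,.002) for c in (a,b)])
cv2.imwrite('pics/top0.png',o)
for c,px in ((a,[(251,212),(283,199),(337,180)]),(b,[(317,243),(277,248),(201,252)])):
    print(world(c,px,.0095).round(3))
    for r in masks_of('nut1_center',c)+masks_of('tray',c)[:1]:
        m=r['region'];print(round(r['p'],2),np.round(r['xy']),m.sum(),world(c,[np.argwhere(m)[:,::-1].mean(0)],.012)[0].round(3),np.median(c['frame'][m],0))
E
```

```text
[[0.655 0.062 0.009]
 [0.575 0.075 0.009]
 [0.433 0.108 0.01 ]]
0.82 [252. 212.] 279 [0.655 0.065 0.012] [114. 119. 117.]
0.64 [300. 225.] 301 [0.615 0.163 0.012] [158.  79.   0.]
0.58 [331. 197.] 225 [0.502 0.153 0.012] [  4. 105.  39.]
0.56 [195. 242.] 341 [0.793 0.058 0.012] [156. 134.   0.]
0.87 [202. 149.] 3706 [ 0.578 -0.215  0.012] [86. 89. 88.]
[[0.656 0.063 0.009]
 [0.578 0.075 0.009]
 [0.437 0.111 0.009]]
0.79 [382. 230.] 279 [0.791 0.054 0.012] [126. 112.  23.]
0.76 [281. 215.] 273 [0.614 0.16  0.012] [130.  79.  44.]
0.61 [317. 243.] 394 [0.654 0.063 0.012] [ 87.5 104.  101. ]
0.58 [225. 233.] 274 [0.501 0.15  0.012] [22. 92. 59.]
0.55 [195. 199.] 631 [0.451 0.281 0.012] [24. 60. 59.]
0.25 [413. 277.] 2860 [ 0.784 -0.079  0.012] [128. 108.  17.]
0.66 [338. 381.] 12125 [ 0.583 -0.208  0.012] [ 97. 102. 100.]
```

View pics/top0.png

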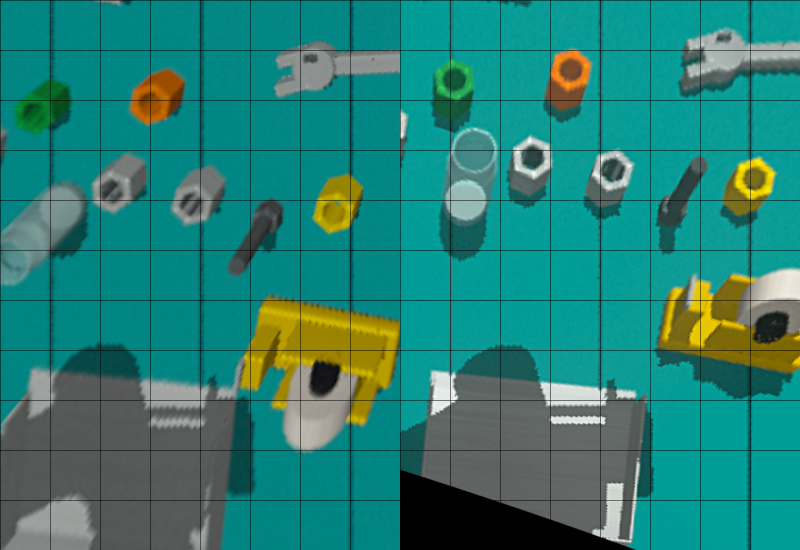

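The top view gives these positions:
- **Nuts:** (.577,.075), (.655,.063) and (.435,.110).
- **Bystanders:** the jar is at (.515,.047) and the bolt at (.720,.039).
- **Tray:** the front edge of the lip runs from (.482,-.122) to (.685,-.143), so yaw is about -6° and the centre about (.575,-.220).

I'll push with the fingers about 26 mm apart, as a V. First I'll check which way the tool is turned, then move above the point behind nut A.

```bash
python3 -c "
from h import *
s=sense();print(np.round(s['ee_rot'],3).tolist(),s['gripper_width'],s['tcp_pos'])"
```

```text
[[0.0, -1.0, -0.0], [-1.0, -0.0, 0.0], [-0.0, 0.0, -1.0]] 0.9998030375626124 [6.24971771e-01 4.03927707e-05 2.41551081e-01]
```

>>> {"name": "drive_tool", "arguments": {"rows": [[30,-12,28,-30,0,0,0],[30,-12,28,-30,0,0,0],[30,-12,28,-30,0,0,0],[30,-12,28,-30,0,0,0],[30,0,0,0,0,0,0]]}}

```text
time_s: 1.72
tcp_pos: [0.5728, 0.1113, 0.1186]
ee_rot: [[0.003, -1.0, -0.012], [-1.0, -0.003, -0.003], [0.003, 0.012, -1.0]]
wrist_force: [-1.4, -0.2, -0.4]
gripper_width: 0.708
gripper_force: 0.0
```

>>> {"name": "drive_tool", "arguments": {"rows": [[30,0,0,0,0,0,0],[30,0,0,0,0,0,0],[30,0,1,-10,0,0,0],[30,0,1,-10,0,0,0],[30,0,0,0,0,0,0]]}}

```text
time_s: 2.13
tcp_pos: [0.5773, 0.1101, 0.1028]
ee_rot: [[-0.002, -1.0, -0.003], [-1.0, 0.002, -0.001], [0.001, 0.003, -1.0]]
wrist_force: [-0.5, -1.2, -0.0]
gripper_width: 0.347
gripper_force: 0.0
```

>>> {"name": "drive_tool", "arguments": {"rows": [[30,0,0,0,0,0,0],[30,0,0,0,0,0,0],[30,0,0,-10,0,0,0],[30,0,0,-10,0,0,0],[30,0,0,0,0,0,0]]}}

```text
time_s: 2.55
tcp_pos: [0.5766, 0.1105, 0.082]
ee_rot: [[-0.001, -1.0, -0.004], [-1.0, 0.001, -0.001], [0.001, 0.004, -1.0]]
wrist_force: [-0.1, -0.2, 0.3]
gripper_width: 0.302
gripper_force: 0.0
```

```bash
python3 - <<'E'
from h import *
c=capture('side')
K=np.array([[c['fx'],0,c['cx']],[0,c['fy'],c['cy']],[0,0,1]])
save(c,'s1',1.4)
s=sense();print(s['tcp_pos'],s['gripper_width'])
E
```

```text
[0.57710481 0.11068957 0.08288327] 0.2961667371352531
```

View pics/s1.png

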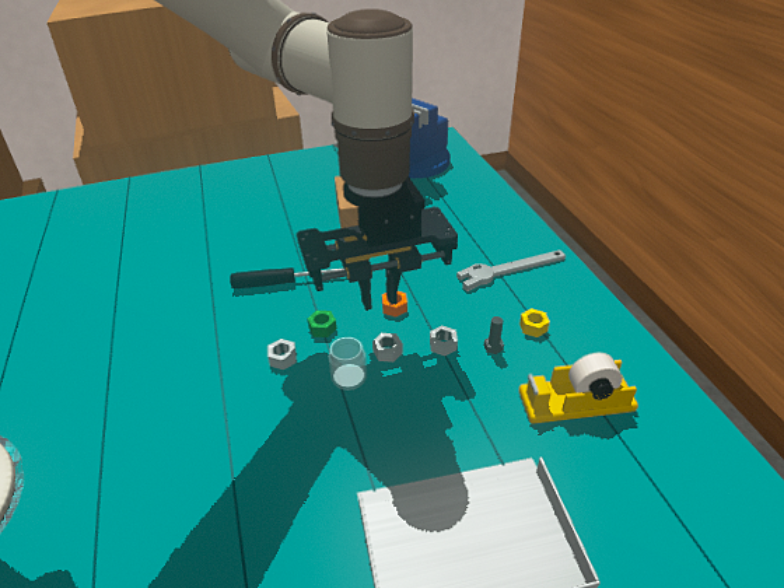

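The fingers are at display px (368,300)–(392,298), behind nut A at (388,347), with the jar to the left and the orange nut behind. Nothing is in the way, so I'll descend and push.

>>> {"name": "drive_tool", "arguments": {"rows": [[30,0,1,-18,0,0,0],[30,0,0,-18,0,0,0],[30,0,0,-14,0,0,0],[30,0,0,-4,0,0,0],[30,0,0,0,0,0,0]]}}

```text
time_s: 3.02
tcp_pos: [0.5775, 0.1119, 0.0294]
ee_rot: [[0.0, -1.0, -0.002], [-1.0, -0.0, -0.001], [0.001, 0.002, -1.0]]
wrist_force: [0.1, 0.3, -0.2]
gripper_width: 0.3
gripper_force: 0.0
```

>>> {"name": "drive_tool", "arguments": {"rows": [[30,0,-8,0,0,0,0],[30,0,-10,0,0,0,0],[30,0,-12,0,0,0,0],[30,0,-12,0,0,0,0],[30,0,-12,0,0,0,0]]}}

```text
time_s: 3.43
tcp_pos: [0.5787, 0.0569, 0.0314]
ee_rot: [[-0.0, -1.0, 0.002], [-1.0, 0.0, 0.001], [-0.001, -0.002, -1.0]]
wrist_force: [0.2, 1.1, 1.1]
gripper_width: 0.297
gripper_force: 0.6
```

>>> {"name": "drive_tool", "arguments": {"rows": [[30,0,-13,-2,0,0,0],[30,0,-13,-1,0,0,0],[30,0,-13,0,0,0,0],[30,0,-13,0,0,0,0],[30,0,-13,0,0,0,0]]}}

```text
time_s: 3.85
tcp_pos: [0.5781, -0.0083, 0.0276]
ee_rot: [[-0.0, -1.0, -0.0], [-1.0, 0.0, -0.0], [0.0, 0.0, -1.0]]
wrist_force: [0.8, 2.2, 0.8]
gripper_width: 0.301
gripper_force: 0.7
```

>>> {"name": "drive_tool", "arguments": {"rows": [[30,0,-13,0,0,0,0],[30,0,-13,0,0,0,0],[30,0,-13,0,0,0,0],[30,0,-10,0,0,0,0],[30,0,-8,0,0,0,0]]}}

```text
time_s: 4.27
tcp_pos: [0.5781, -0.0652, 0.0276]
ee_rot: [[-0.001, -1.0, -0.0], [-1.0, 0.001, 0.0], [-0.0, 0.0, -1.0]]
wrist_force: [0.0, 2.3, 1.8]
gripper_width: 0.298
gripper_force: 0.7
```

```bash
cat >> h.py <<'E'
def nuts():
    for n in ('side','scene'):
        c=capture(n)
        for r in masks_of('nut1_center',c):
            m=r['region'];col=np.median(c['frame'][m],0)
            if np.ptp(col)<35: print(n,round(r['p'],2),world(c,[r['xy']],.0105)[0].round(3))
E
python3 -c "
from h import *
nuts()"
```

```text
scene 0.69 [0.661 0.064 0.01 ]
```

>>> {"name": "drive_tool", "arguments": {"rows": [[30,0,-9,0,0,0,0],[30,0,-9,0,0,0,0],[30,0,-9,0,0,0,0],[30,0,-9,0,0,0,0],[30,0,-9,0,0,0,0]]}}

```text
time_s: 4.88
tcp_pos: [0.5782, -0.1097, 0.0276]
ee_rot: [[-0.0, -1.0, 0.0], [-1.0, 0.0, 0.0], [-0.0, -0.0, -1.0]]
wrist_force: [-0.2, 1.2, 1.4]
gripper_width: 0.301
gripper_force: 0.5
```

>>> {"name": "drive_tool", "arguments": {"rows": [[30,0,-10,1,0,0,0],[30,0,-10,0,0,0,0],[30,0,-10,0,0,0,0],[30,0,-10,0,0,0,0],[30,0,-10,0,0,0,0]]}}

```text
time_s: 5.3
tcp_pos: [0.5783, -0.1599, 0.0288]
ee_rot: [[-0.0, -1.0, 0.0], [-1.0, 0.0, -0.0], [0.0, -0.0, -1.0]]
wrist_force: [-0.1, 2.0, 1.4]
gripper_width: 0.303
gripper_force: 0.8
```

>>> {"name": "drive_tool", "arguments": {"rows": [[30,0,-9,0,0,0,0],[30,0,-8,0,0,0,0],[30,0,-7,0,0,0,0],[30,0,-4,0,0,0,0],[30,0,0,0,0,0,0]]}}

```text
time_s: 5.72
tcp_pos: [0.578, -0.1878, 0.0284]
ee_rot: [[-0.001, -1.0, -0.0], [-1.0, 0.001, -0.0], [0.0, 0.0, -1.0]]
wrist_force: [1.1, 0.1, -0.1]
gripper_width: 0.3
gripper_force: 0.0
```

>>> {"name": "drive_tool", "arguments": {"rows": [[30,0,12,0,0,0,0],[30,0,12,18,0,0,0],[30,8,25,25,0,0,0],[30,16,40,27,0,0,0],[30,16,40,0,0,0,0]]}}

```text
time_s: 6.13
tcp_pos: [0.6173, -0.0653, 0.0988]
ee_rot: [[-0.0, -1.0, 0.008], [-1.0, 0.0, -0.0], [0.0, -0.008, -1.0]]
wrist_force: [1.4, -0.2, 0.7]
gripper_width: 0.297
gripper_force: 0.0
```

>>> {"name": "drive_tool", "arguments": {"rows": [[30,16,40,0,0,0,0],[30,16,40,0,0,0,0],[30,6,40,0,0,0,0],[30,0,40,0,0,0,0],[30,0,4,0,0,0,0]]}}

```text
time_s: 6.55
tcp_pos: [0.6518, 0.1023, 0.0934]
ee_rot: [[0.007, -1.0, 0.001], [-1.0, -0.007, 0.001], [-0.001, -0.001, -1.0]]
wrist_force: [-0.4, -0.5, -0.3]
gripper_width: 0.298
gripper_force: 0.0
```

```bash
python3 -c "
from h import *
print(sense()['tcp_pos'])
nuts()
c=capture('side');save(c,'s2',1.4)"
```

```text
[0.6517631  0.10225293 0.09336251]
side 0.75 [0.653 0.062 0.01 ]
scene 0.69 [0.657 0.07  0.01 ]
```

View pics/s2.png

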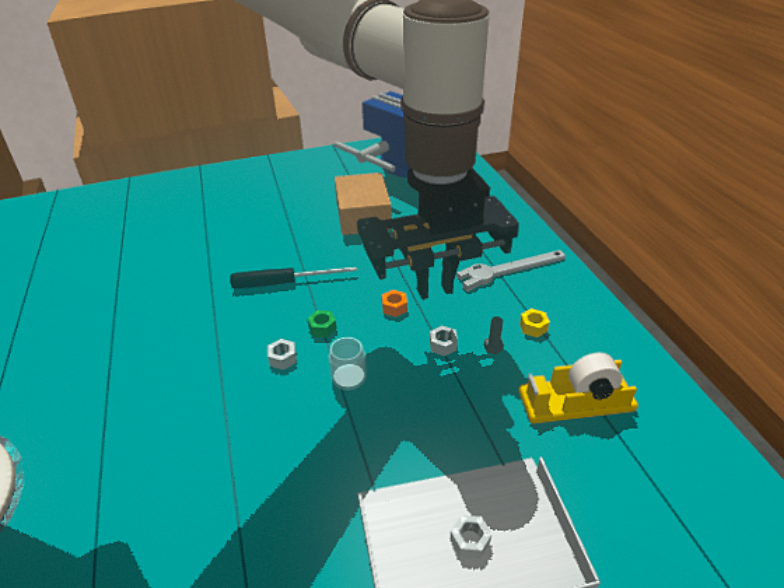

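Nut A now lies flat on the tray floor at display px (472,535), and nothing else has moved. Next is nut B.

>>> {"name": "drive_tool", "arguments": {"rows": [[30,2,1,-16,0,0,0],[30,1,0,-18,0,0,0],[30,0,0,-18,0,0,0],[30,0,0,-12,0,0,0],[30,0,0,-2,0,0,0]]}}

```text
time_s: 7.22
tcp_pos: [0.6529, 0.0939, 0.025]
ee_rot: [[-0.003, -1.0, -0.005], [-1.0, 0.003, -0.002], [0.002, 0.005, -1.0]]
wrist_force: [-0.0, -0.8, -0.4]
gripper_width: 0.3
gripper_force: 0.0
```

>>> {"name": "drive_tool", "arguments": {"rows": [[30,0,-8,-2,0,0,0],[30,0,-10,0,0,0,0],[30,0,-12,0,0,0,0],[30,0,-12,0,0,0,0],[30,-1,-12,0,0,0,0]]}}

```text
time_s: 7.63
tcp_pos: [0.6543, 0.0405, 0.0267]
ee_rot: [[-0.001, -1.0, 0.002], [-1.0, 0.001, 0.0], [-0.0, -0.002, -1.0]]
wrist_force: [0.7, 0.6, -0.1]
gripper_width: 0.299
gripper_force: 0.5
```

>>> {"name": "drive_tool", "arguments": {"rows": [[30,-1,-12,0,0,0,0],[30,-2,-13,0,0,0,0],[30,-2,-13,0,0,0,0],[30,-2,-13,0,0,0,0],[30,-2,-13,0,0,0,0]]}}

```text
time_s: 8.05
tcp_pos: [0.6447, -0.0233, 0.026]
ee_rot: [[-0.0, -1.0, 0.001], [-1.0, 0.0, 0.0], [-0.0, -0.001, -1.0]]
wrist_force: [-0.2, 1.9, 0.9]
gripper_width: 0.303
gripper_force: 1.0
```

>>> {"name": "drive_tool", "arguments": {"rows": [[30,-2,-12,1,0,0,0],[30,-2,-12,1,0,0,0],[30,-1,-12,0,0,0,0],[30,-1,-10,0,0,0,0],[30,0,-9,0,0,0,0]]}}

```text
time_s: 8.47
tcp_pos: [0.6382, -0.0783, 0.0275]
ee_rot: [[-0.0, -1.0, -0.001], [-1.0, 0.0, -0.0], [0.0, 0.001, -1.0]]
wrist_force: [-1.0, 0.6, -1.6]
gripper_width: 0.301
gripper_force: 0.4
```

>>> {"name": "drive_tool", "arguments": {"rows": [[30,0,-9,0,0,0,0],[30,0,-9,0,0,0,0],[30,0,-9,0,0,0,0],[30,0,-9,0,0,0,0],[30,0,-9,0,0,0,0]]}}

```text
time_s: 8.88
tcp_pos: [0.639, -0.1226, 0.0278]
ee_rot: [[0.0, -1.0, 0.0], [-1.0, -0.0, 0.0], [-0.0, -0.0, -1.0]]
wrist_force: [0.5, -0.1, 1.2]
gripper_width: 0.303
gripper_force: 0.6
```

>>> {"name": "drive_tool", "arguments": {"rows": [[30,0,-10,1,0,0,0],[30,0,-10,0,0,0,0],[30,0,-9,0,0,0,0],[30,0,-7,0,0,0,0],[30,0,-4,0,0,0,0]]}}

```text
time_s: 9.3
tcp_pos: [0.6388, -0.1632, 0.0289]
ee_rot: [[-0.001, -1.0, 0.0], [-1.0, 0.001, -0.0], [0.0, -0.0, -1.0]]
wrist_force: [-0.5, 1.1, 1.4]
gripper_width: 0.3
gripper_force: 0.8
```

>>> {"name": "drive_tool", "arguments": {"rows": [[30,0,0,0,0,0,0],[30,0,12,0,0,0,0],[30,0,12,20,0,0,0],[30,-20,25,30,0,0,0],[30,-32,38,22,0,0,0]]}}

```text
time_s: 9.72
tcp_pos: [0.5969, -0.0845, 0.0955]
ee_rot: [[-0.0, -1.0, 0.003], [-1.0, 0.0, -0.001], [0.001, -0.003, -1.0]]
wrist_force: [1.0, 1.4, 0.9]
gripper_width: 0.298
gripper_force: 0.0
```

>>> {"name": "drive_tool", "arguments": {"rows": [[30,-32,38,0,0,0,0],[30,-32,38,0,0,0,0],[30,-32,38,0,0,0,0],[30,-30,40,0,0,0,0],[30,-25,40,0,0,0,0]]}}

```text
time_s: 10.13
tcp_pos: [0.4652, 0.0806, 0.0942]
ee_rot: [[0.0, -1.0, -0.0], [-1.0, -0.0, -0.0], [0.0, 0.0, -1.0]]
wrist_force: [0.8, 0.6, 0.0]
gripper_width: 0.3
gripper_force: 0.0
```

```bash
python3 -c "
from h import *
print(sense()['tcp_pos'])
nuts()
c=capture('side');save(c,'s3',1.4)"
```

```text
[0.46518943 0.08057729 0.09416584]
side 0.84 [ 0.64  -0.187  0.01 ]
scene 0.6 [ 0.646 -0.186  0.01 ]
```

View pics/s3.png

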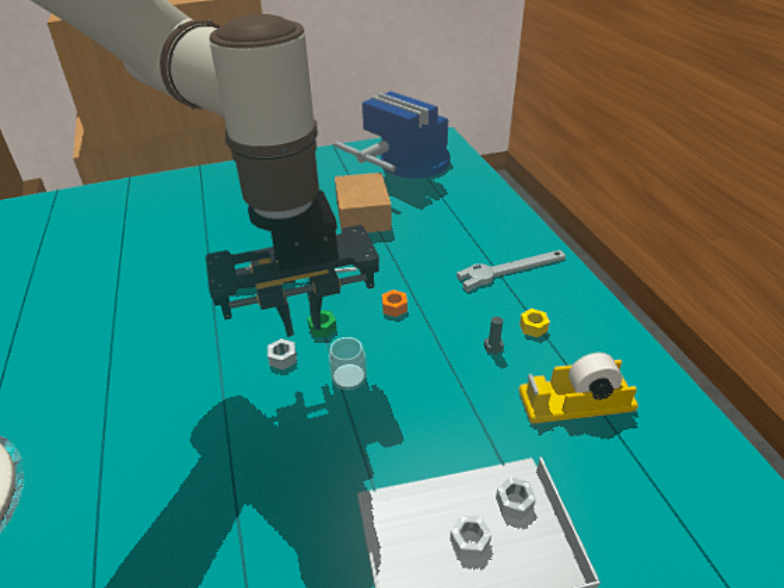

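Nut B is inside at about (.643,-.187), seen at display px (516,496). Nut C at (282,353) stands alone, left of the jar. I'll move behind it.

>>> {"name": "drive_tool", "arguments": {"rows": [[30,-12,30,0,0,0,0],[30,-12,30,0,0,0,0],[30,-6,10,0,0,0,0],[30,0,0,0,0,0,0],[30,0,0,0,0,0,0]]}}

```text
time_s: 10.8
tcp_pos: [0.4381, 0.1487, 0.0939]
ee_rot: [[-0.001, -1.0, -0.0], [-1.0, 0.001, -0.0], [0.0, 0.0, -1.0]]
wrist_force: [0.5, 0.4, 0.1]
gripper_width: 0.301
gripper_force: 0.0
```

>>> {"name": "drive_tool", "arguments": {"rows": [[30,-2,0,-16,0,0,0],[30,0,0,-18,0,0,0],[30,0,0,-18,0,0,0],[30,0,0,-12,0,0,0],[30,0,0,-2,0,0,0]]}}

```text
time_s: 11.22
tcp_pos: [0.4351, 0.1468, 0.026]
ee_rot: [[-0.003, -1.0, -0.004], [-1.0, 0.003, -0.003], [0.003, 0.004, -1.0]]
wrist_force: [0.9, -0.1, -0.7]
gripper_width: 0.299
gripper_force: 0.0
```

>>> {"name": "drive_tool", "arguments": {"rows": [[30,0,-8,0,0,0,0],[30,0,-10,0,0,0,0],[30,0,-11,0,0,0,0],[30,0,-11,0,0,0,0],[30,0,-11,0,0,0,0]]}}

```text
time_s: 11.63
tcp_pos: [0.4358, 0.0969, 0.0288]
ee_rot: [[-0.001, -1.0, 0.001], [-1.0, 0.001, 0.001], [-0.001, -0.001, -1.0]]
wrist_force: [0.1, 0.4, -0.6]
gripper_width: 0.298
gripper_force: 0.3
```

>>> {"name": "drive_tool", "arguments": {"rows": [[30,0,-10,0,0,0,0],[30,0,-10,0,0,0,0],[30,0,-10,0,0,0,0],[30,0,-8,0,0,0,0],[30,0,0,0,0,0,0]]}}

```text
time_s: 12.05
tcp_pos: [0.435, 0.0586, 0.028]
ee_rot: [[-0.002, -1.0, -0.001], [-1.0, 0.002, -0.0], [0.0, 0.001, -1.0]]
wrist_force: [0.5, 0.6, -0.1]
gripper_width: 0.298
gripper_force: 0.0
```

```bash
python3 -c "
from h import *
print(sense()['tcp_pos'])
nuts()
c=capture('side');save(c,'s4',1.4)"
```

```text
[0.43503942 0.05861524 0.02802104]
side 0.61 [ 0.64  -0.181  0.01 ]
scene 0.67 [ 0.637 -0.194  0.01 ]
```

View pics/s4.png

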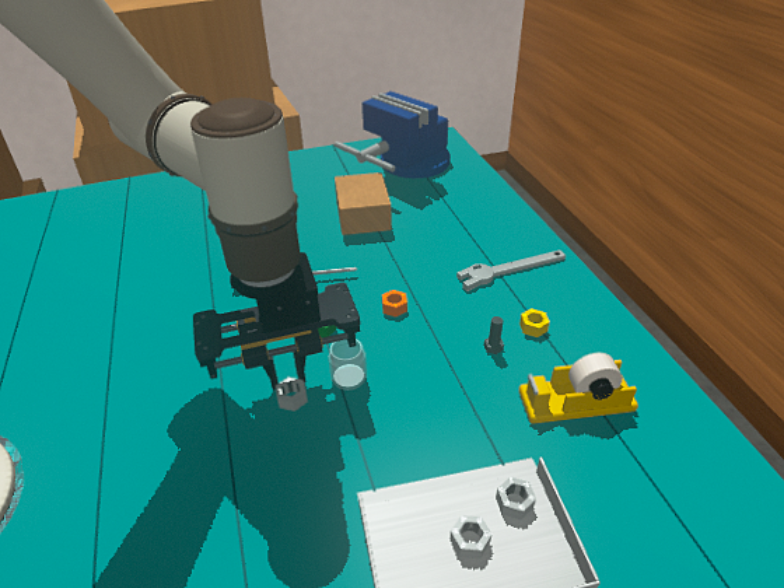

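Nut C is seated in the V at display px (291,392), just past the jar. I'll curve towards the mouth.

>>> {"name": "drive_tool", "arguments": {"rows": [[30,1,-12,0,0,0,0.1],[30,2,-12,0,0,0,0.1],[30,3,-11,0,0,0,0.1],[30,5,-11,0,0,0,0.1],[30,6,-10,0,0,0,0.1]]}}

```text
time_s: 12.72
tcp_pos: [0.4523, 0.004, 0.028]
ee_rot: [[0.485, -0.875, -0.001], [-0.875, -0.485, -0.0], [-0.0, 0.001, -1.0]]
wrist_force: [-0.4, 1.1, 0.4]
gripper_width: 0.299
gripper_force: 0.5
```

>>> {"name": "drive_tool", "arguments": {"rows": [[30,7,-10,0,0,0,0.1],[30,7,-10,0,0,0,0],[30,7,-10,0,0,0,0],[30,7,-10,0,0,0,0],[30,6,-8,0,0,0,0]]}}

```text
time_s: 13.13
tcp_pos: [0.4869, -0.044, 0.0279]
ee_rot: [[0.565, -0.825, -0.001], [-0.825, -0.565, -0.0], [-0.0, 0.0, -1.0]]
wrist_force: [-0.9, -0.1, 0.3]
gripper_width: 0.301
gripper_force: 0.5
```

```bash
python3 -c "
from h import *
print(sense()['tcp_pos'])
c=capture('side');save(c,'s5',1.4)"
```

```text
[ 0.48692235 -0.04400559  0.02794502]
```

View pics/s5.png

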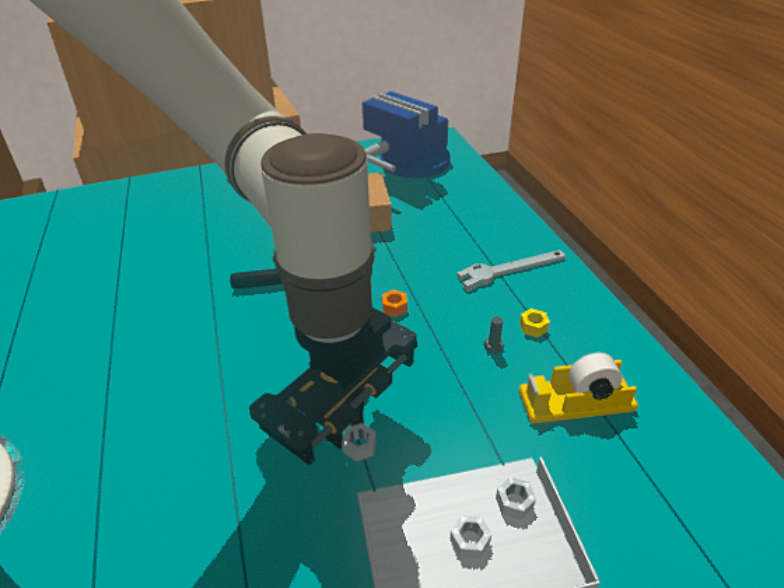

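Nut C is still in the V at display px (360,440), just in front of the mouth. I'll straighten up and push it in.

>>> {"name": "drive_tool", "arguments": {"rows": [[30,7,-10,0,0,0,0],[30,7,-10,0,0,0,0],[30,6,-9,0,0,0,-0.1],[30,5,-10,0,0,0,-0.1],[30,4,-10,0,0,0,-0.1]]}}

```text
time_s: 13.6
tcp_pos: [0.5165, -0.0935, 0.0281]
ee_rot: [[0.291, -0.957, 0.0], [-0.957, -0.291, -0.0], [0.0, -0.0, -1.0]]
wrist_force: [-0.4, 1.4, 0.4]
gripper_width: 0.3
gripper_force: 0.4
```

>>> {"name": "drive_tool", "arguments": {"rows": [[30,3,-10,1,0,0,-0.1],[30,1,-10,0,0,0,-0.1],[30,0,-10,0,0,0,-0.1],[30,0,-10,0,0,0,0],[30,0,-9,0,0,0,0]]}}

```text
time_s: 14.02
tcp_pos: [0.5199, -0.1427, 0.0291]
ee_rot: [[0.003, -1.0, 0.0], [-1.0, -0.003, 0.0], [-0.0, -0.0, -1.0]]
wrist_force: [-0.2, 0.8, 1.0]
gripper_width: 0.301
gripper_force: 0.6
```

>>> {"name": "drive_tool", "arguments": {"rows": [[30,0,-9,0,0,0,0],[30,0,-8,0,0,0,0],[30,0,-7,0,0,0,0],[30,0,-4,0,0,0,0],[30,0,0,0,0,0,0]]}}

```text
time_s: 14.43
tcp_pos: [0.5194, -0.1707, 0.029]
ee_rot: [[-0.001, -1.0, -0.0], [-1.0, 0.001, -0.0], [0.0, 0.0, -1.0]]
wrist_force: [0.4, 0.4, -0.7]
gripper_width: 0.298
gripper_force: 0.0
```

>>> {"name": "drive_tool", "arguments": {"rows": [[30,0,12,0,0,0,0],[30,0,12,20,0,0,0],[30,0,20,30,0,0,0],[30,0,40,40,0,0,0],[30,0,40,40,0,0,0]]}}

```text
time_s: 14.85
tcp_pos: [0.5188, -0.0655, 0.1389]
ee_rot: [[-0.0, -1.0, -0.001], [-1.0, 0.0, -0.0], [0.0, 0.001, -1.0]]
wrist_force: [0.7, 0.8, -0.3]
gripper_width: 0.3
gripper_force: 0.0
```

>>> {"name": "drive_tool", "arguments": {"rows": [[30,0,40,20,0,0,0],[30,0,40,0,0,0,0],[30,0,40,0,0,0,0],[30,0,0,0,0,0,0],[30,0,0,0,0,0,0]]}}

```text
time_s: 15.27
tcp_pos: [0.519, 0.0531, 0.1567]
ee_rot: [[0.005, -1.0, -0.0], [-1.0, -0.005, 0.0], [-0.0, 0.0, -1.0]]
wrist_force: [0.7, -0.7, 0.0]
gripper_width: 0.295
gripper_force: 0.0
```

```bash
python3 -c "
from h import *
print(sense()['tcp_pos'])
nuts()
a=capture('scene');b=capture('side')
o=np.hstack([top(c,.45,.85,-.3,.25,.002) for c in (a,b)])
cv2.imwrite('pics/top1.png',o)"
```

```text
[0.51904839 0.05308252 0.1567108 ]
side 0.96 [ 0.641 -0.183  0.01 ]
scene 0.57 [ 0.64  -0.183  0.01 ]
```

View pics/top1.png

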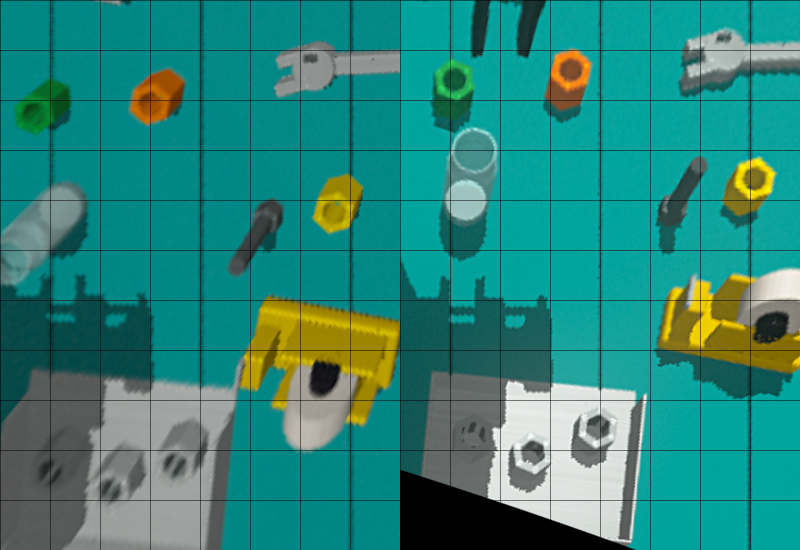

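All three steel nuts lie flat on the tray floor, at x about .52, .58 and .64 m. The outermost, nut B, is about 28 mm in from the floor's edge, where 15 mm is needed. The bystanders have not moved.

```bash
python3 -c "
from station import *
print(finish_job())"
```

```text
the job is handed in; nothing more can be done
None
```

All three nuts were pushed flat onto the tray floor, past the lip, without lifting or visibly disturbing anything else, and the job was handed in at about 15 s; no verdict came back.

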